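# Sort battery cells into their carriers

### The job

Sort the five loose battery cells into the black carriers: the two thin round cells into the carrier with the two small bays, the two thick round cells into the carrier with the two large bays, and the flat box-shaped cell into the carrier with the single oblong bay. Stand each cell upright in a bay of its own, fully down on the bay floor. Do not knock any cell over or drop it, and leave the tester where it lies.

Things in the scene. Friction and masses are not known exactly. Their poses are not given: they have to be found in the camera images.
- thin_cell_1: thin round battery cell standing on end, light grey sleeve, small steel button on top: diameter 18 mm, 65 mm tall, about 47 g. One of two alike. Origin: centre of its underside; z up along its axis.
- thin_cell_2: thin round battery cell standing on end, light grey sleeve, small steel button on top: diameter 18 mm, 65 mm tall, about 47 g. One of two alike. Origin: centre of its underside; z up along its axis.
- thick_cell_1: thick round battery cell standing on end, light grey sleeve, small steel button on top: diameter 32 mm, 70 mm tall, about 145 g. One of two alike. Origin: centre of its underside; z up along its axis.
- thick_cell_2: thick round battery cell standing on end, light grey sleeve, small steel button on top: diameter 32 mm, 70 mm tall, about 145 g. One of two alike. Origin: centre of its underside; z up along its axis.
- flat_cell: flat box-shaped battery cell standing on end, light grey sleeve, bare metal top with two small steel studs: 20 mm thick (its x), 48 mm wide (its y), 60 mm tall, 62 mm with the studs, about 120 g. Origin: centre of its underside; z up.
- thin_carrier: black plastic carrier for the thin round cells, 42 x 80 mm, with two small square bays of 34 x 34 mm side by side; bay centres at 19 mm either side of the origin along its y. It is fixed to the bench. Outer walls and dividers 4 mm thick, rim 25 mm above the bench, bay floor 4 mm above the bench. Origin: centre of its underside; z up.
- thick_carrier: black plastic carrier for the thick round cells, 54 x 104 mm, with two large square bays of 46 x 46 mm side by side; bay centres at 25 mm either side of the origin along its y. It is fixed to the bench. Outer walls and dividers 4 mm thick, rim 25 mm above the bench, bay floor 4 mm above the bench. Origin: centre of its underside; z up.
- flat_carrier: black plastic carrier for the flat cell, 46 x 74 mm, with one oblong bay, 38 mm along its x and 66 mm along its y, centred on the origin. It is fixed to the bench. Outer walls and dividers 4 mm thick, rim 25 mm above the bench, bay floor 4 mm above the bench. Origin: centre of its underside; z up.
- tester: bystander: hand-held battery tester lying loose on the bench at the left of the work area, black rubber case with a grey panel and a small screen, 85 x 165 mm, 36 mm tall. Origin: centre of its underside.
Things that resemble listed ones, but are neither listed nor needed, are in the scene too. Leave any pink look-alike of the thick_cell_1 alone.

How it is judged:
By the outcome, as a careful person would: the job done as asked, in the order asked, and still so for the second after the job is handed in, with the robot touching nothing.
It also fails if it takes over 125 s, if anything falls off the work surface, if the arm or the gripper's body presses on something with over 40 N, if the wrist force passes 120 N, or if a joint passes its speed limit or range.

### The arm

A 6-joint arm with a two-finger parallel gripper is mounted at the origin on the work surface. World frame = base frame: x ahead of the robot, y to its left, z up, the work surface at z = 0. Lengths are in m, angles in rad, forces in N, time in s.
With the tool pointing down it reaches from about 0.3 to 0.875 m from the base axis. Payload 6.4 kg.
Tool frame: the origin (TCP) lies midway between the tips of the shut fingers; the grasp point (between the pads) lies 19 mm behind it (ctrl.tcp_to_grasp is the distance from the TCP to the grasp point, in m); z points along the fingers, y is the direction in which the jaws open and shut (so a half turn about z gives the same grasp; the last joint's range is limited). The gripper opens to 85 mm and grips with 20 to 120 N. Pads are 22 mm wide; open, the fingers measure 114 mm over their backs; the gripper's body (76 mm by 85 mm) begins 54 mm behind the grasp point. The pads swing forward as they close: fully open they stand 13 mm farther back than shut.
Start: joints at [-1.368, 0.181, 1.607, -0, 1.354, -0.206], TCP at [0.229, -0.528, 0.205] pointing down, gripper open.
Joint ranges: [-2.99, 2.99], [-0.89, 2.07], [0.3, 2.58], [-1.14, 4.28], [0, 2.63], [-3.12, 3.12]. Speed limits (rad/s): [2.57, 2.57, 3.01, 3.14, 3.14, 3.14].

### API

Orientations are given as a unit quaternion [w, x, y, z].
In Python, from bench import monitor, imaging, order, spotter, ctrl gives the robot as it stands.
- The arm moves only by the shell command python3 -m pendant 'ROWS'. ROWS is JSON, a list that holds one entry, the list of rows, each a list of 5 numbers: the shift along the world's x, y, z in mm, then the turn about the world's z in degrees, then the finger opening in mm, from 0 to 85.4. A call has 1 to 8 rows; each row shifts and turns the commanded pose from where the row before left it; what a row does not reach is not made up. A row lasts 1/8 s, in which the tool goes at most 62.5 mm and 10.7 degrees, less where a joint would pass 70% of its speed; a pose out of reach is approached as far as the arm can. A call with a gripper value outside its range is refused whole. The fingers move at their own pace and stop on an object; the grip force is fixed at half the most. Time passes only in rows, so rows that do not move let the fingers close. It gives the time, the measured TCP pose, the force and the opening at its end, in the units of the state.
- monitor.get_obs(): the state, without advancing time (a new reading comes with each control period).
- imaging.camera(name): name is "side" or "top" or "wrist"; returns a dict with "img" (384x512x3 uint8, red, green, blue), "vfov" (degrees; the focal length in pixels is half the picture's height over the tangent of half this angle, whatever the lens; pixels are square), "cx", "cy" (the principal point, pixels), "origin" and "orientation" of the camera in the world. Camera axes: x right, y down, z forward; pixel columns grow to the right and rows downward; lengths in m; the calibration is good to about 2 mm. A picture is of the moment at which its call begins. There is no depth.
- order.hand_in(): hands the job in, once; it reports no verdict.
Trained networks look in the newest picture that a camera, given by its name, has taken for a name from the list of things; names that differ only in an ending like _2 or _b are one class to them, and where a whole thing is asked for, a point or a joint stands for the part that bears it (a point fixed in the world has none). Each returns a list of dicts, best first, with "confidence" (0 to 1); they miss things now and then, are a little off and sometimes report something else, mostly with a low value. They report only what shows in the picture. A call takes as long as a camera call. They do not tell look-alikes from the thing itself.
- spotter.recognise(camera, thing): "at" ([x, y, z] in m, in the coordinates of the camera as it stood for that picture, good to about 4 mm: the middle of the surface that is visible of it).
- spotter.tip_of(camera, thing): "at" ([x, y, z] in m, in the coordinates of the camera as it stood for that picture, good to about 4 mm: a listed point, or the origin of a listed thing).
The state is a dict: "time_s": time; "q": joint angles; "dq": joint speeds; "joint_efforts": joint torques, N m; "eef_pos": TCP position; "eef_rot": TCP orientation; "wrist_force": force on the tool from outside, world axes, zero at the start; "torque": the same for the moment, N m; "opening": opening from 0.0 (shut) to 1.0 (fully open).
Only numpy, scipy, OpenCV 4.12 (cv2) and the standard library are available. Lean on these libraries where they do the work, as an engineer would, in place of code of your own. Each camera call takes 0.05 s, during which the arm holds its last target. There are 200 camera calls.

## Working session

There is one attempt and no reset: what is moved stays moved. The work goes in short steps, Python scripts to look and compute and a shell command to move; the robot and the scene stay as the last step left them, time stands still between calls to the robot, and variables do not carry over. Pictures are saved under pics/ and viewed, about 12 in all and at most 16, crops included, and the job is handed in when it is done.

```bash
mkdir -p pics; cat > h.py <<'E'
import numpy as np, cv2
from bench import monitor, imaging, order, spotter, ctrl
from scipy.spatial.transform import Rotation as R
def rot(q): return R.from_quat([q[1],q[2],q[3],q[0]]).as_matrix()
def cam(n,save=None):
    c=imaging.camera(n); c['R']=rot(c['orientation']); c['o']=np.array(c['origin']); c['f']=c['img'].shape[0]/2/np.tan(np.radians(c['vfov'])/2)
    if save: cv2.imwrite(save,c['img'][:,:,::-1])
    return c
def w(c,p): return c['R']@np.array(p)+c['o']
def px(c,P):
    p=c['R'].T@(np.array(P)-c['o']); return p[:2]/p[2]*c['f']+[c['cx'],c['cy']]
def ray(c,u,v,z):
    d=c['R']@np.array([(u-c['cx'])/c['f'],(v-c['cy'])/c['f'],1]); return c['o']+d*(z-c['o'][2])/d[2]
E
python3 - <<'E'
from h import *
for n in ('top','side'):
    c=cam(n,f'pics/{n}0.png'); print(n,c['o'].round(3),c['vfov'],c['R'].round(2).tolist())
    for t in ('thin_cell_1','thick_cell_1','flat_cell','thin_carrier','thick_carrier','flat_carrier','tester'):
        for d in spotter.tip_of(n,t): P=w(c,d['at']); print(t,round(d['confidence'],2),P.round(3),px(c,P).round())
o=monitor.get_obs(); print(o['time_s'],o['eef_pos'],o['eef_rot'],o['opening'])
E
```

```text
top [0.345 0.093 1.256] 42.47700646863396 [[0.0, -0.99, 0.15], [-1.0, -0.0, 0.0], [-0.0, -0.15, -0.99]]
thin_cell_1 0.53 [ 0.47  -0.242 -0.003] [380. 213.]
thin_cell_1 0.4 [0.627 0.233 0.002] [195. 153.]
thick_cell_1 0.67 [ 0.466  0.176 -0.002] [217. 215.]
thick_cell_1 0.64 [ 0.618 -0.082  0.002] [317. 156.]
thick_cell_1 0.63 [0.463 0.316 0.003] [162. 216.]
thick_cell_1 0.59 [0.461 0.25  0.004] [187. 216.]
flat_cell 0.6 [ 0.623  0.089 -0.005] [251. 155.]
flat_cell 0.48 [0.459 0.251 0.004] [187. 217.]
thin_carrier 0.81 [0.462 0.074 0.002] [257. 216.]
thin_carrier 0.41 [ 0.454 -0.073 -0.002] [314. 220.]
thick_carrier 0.59 [ 0.457 -0.071 -0.003] [314. 218.]
flat_carrier 0.62 [ 0.633 -0.241 -0.004] [378. 151.]
tester 0.92 [0.575 0.41  0.001] [127. 172.]
tester 0.2 [ 0.455 -0.07  -0.003] [313. 219.]
side [0.204 0.63  0.387] 57.364215699292366 [[-0.87, -0.22, 0.43], [-0.49, 0.43, -0.76], [-0.02, -0.87, -0.49]]
thin_cell_1 0.87 [ 0.628  0.237 -0.004] [169. 228.]
thin_cell_1 0.44 [ 0.469 -0.237 -0.001] [330. 153.]
thick_cell_1 0.98 [ 0.457  0.248 -0.003] [242. 259.]
thick_cell_1 0.87 [ 0.622 -0.082 -0.003] [254. 164.]
thick_cell_1 0.66 [ 0.466  0.181 -0.001] [257. 235.]
thick_cell_1 0.61 [ 0.459  0.319 -0.002] [216. 285.]
flat_cell 0.82 [ 0.615  0.091 -0.001] [218. 194.]
thin_carrier 0.92 [0.461 0.073 0.002] [284. 207.]
thick_carrier 0.92 [ 0.455 -0.069 -0.002] [313. 180.]
flat_carrier 0.81 [ 0.638 -0.239  0.002] [276. 141.]
flat_carrier 0.19 [ 0.456  0.249 -0.005] [242. 260.]
tester 0.74 [0.571 0.414 0.   ] [116. 300.]
0.8 [ 0.22857974 -0.5276306   0.20533477] [2.93834406e-05 9.79184497e-01 2.02972213e-01 5.75636926e-07] 1.0011550621087675
```

```bash
python3 - <<'E'
import cv2
a=cv2.imread('pics/top0.png')[110:260,80:430]; cv2.imwrite('pics/t1.png',cv2.resize(a,None,fx=2.28,fy=2.28,interpolation=2))
a=cv2.imread('pics/side0.png')[80:360,60:420]; cv2.imwrite('pics/s1.png',cv2.resize(a,None,fx=2.1,fy=2.1,interpolation=2))
E
```

```text
(no output)
```

View pics/t1.png

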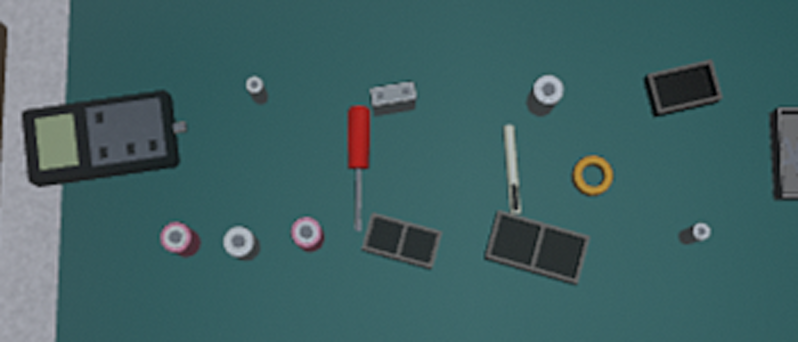

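View pics/s1.png

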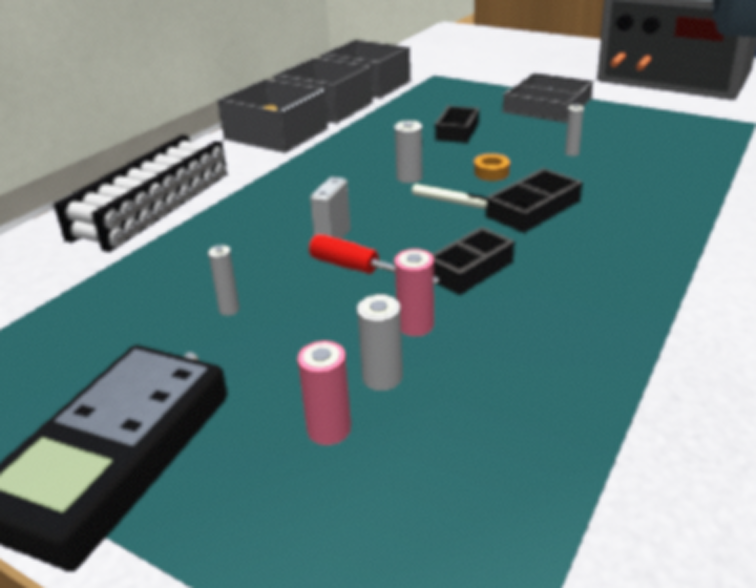

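Top crop: the wanted thick cells are the grey ones at crop (239,240) and (548,90). The look-alikes are the pink ones at (177,238) and (307,233). The thin cells are at (254,85) and (701,232), and the flat cell at (393,93). The carriers are at (401,240), (536,247) and (683,88). The dark boxes and the rack off the mat are distractors. Next I'll get the yaws and check the chosen cell in a close crop.

```bash
python3 - <<'E'
from h import *
c=cam('top'); im=c['img'].astype(int); hsv=cv2.cvtColor(c['img'],cv2.COLOR_RGB2HSV)
bg=((hsv[...,0]>75)&(hsv[...,0]<100)&(hsv[...,1]>90))
def fit(name,u,v,z,mask,r):
    m=np.zeros(mask.shape,np.uint8); m[v-r:v+r,u-r:u+r]=mask[v-r:v+r,u-r:u+r]
    m=cv2.morphologyEx(m,cv2.MORPH_CLOSE,np.ones((3,3)))
    cs,_=cv2.findContours(m,0,2); k=max(cs,key=cv2.contourArea)[:,0]
    P=np.array([ray(c,a,b,z)[:2]*1000 for a,b in k],np.float32)
    (x,y),(a,b),t=cv2.minAreaRect(P); t=t if a>b else t+90
    print(name,round(x,1),round(y,1),'size',round(max(a,b)),round(min(a,b)),'long axis deg',round(t,1),len(k))
br=hsv[...,2]
for n,P in dict(thin_carrier=(.4615,.0735),thick_carrier=(.456,-.070),flat_carrier=(.6355,-.24)).items():
    u,v=px(c,(*P,.025)).round().astype(int); fit(n,u,v,.025,(hsv[...,1]<75)&(hsv[...,0]<256),27 if n[:3]=='thi' and 'thick' in n else 22)
u,v=px(c,(.619,.09,.06)).round().astype(int); fit('flat',u,v,.06,(br>125)&(hsv[...,1]<60),16)
for n,P,z in (('thinA',(.6275,.235),.065),('thinB',(.4695,-.2395),.065),('thickA',(.459,.249),.07),('thickB',(.62,-.082),.07)):
    u,v=px(c,(*P,z)).round().astype(int); fit(n,u,v,z,(br>135)&(hsv[...,1]<60),12)
o=c['img'][190:240,140:240,::-1]; cv2.imwrite('pics/c2.png',cv2.resize(o,None,fx=7,fy=7,interpolation=2))
E
```

```text
thin_carrier 468.9 88.7 size 113 57 long axis deg 62.6 62
thick_carrier 470.0 -76.1 size 106 88 long axis deg 73.4 71
flat_carrier 634.2 -238.5 size 79 49 long axis deg 103.2 48
flat 619.7 86.1 size 48 19 long axis deg 99.6 21
thinA 629.6 237.2 size 15 15 long axis deg 0.9 11
thinB 468.5 -241.1 size 17 15 long axis deg 90.0 11
thickA 458.2 250.5 size 29 29 long axis deg 1.0 19
thickB 622.1 -80.4 size 30 28 long axis deg 90.0 23
```

View pics/c2.png

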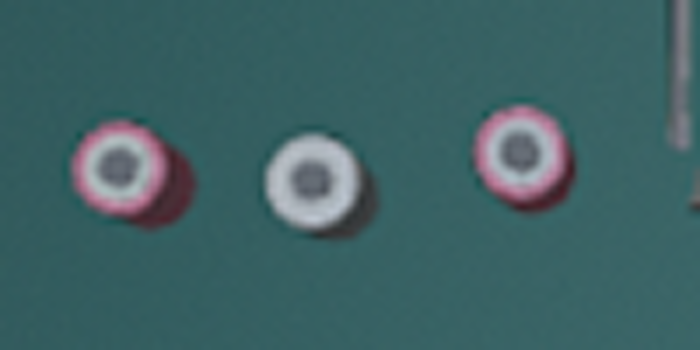

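```bash
python3 -m pendant '[[[30,36,0,7,85],[30,36,0,7,85],[30,36,0,7,85],[30,36,0,7,85],[30,36,0,7,85],[30,36,0,7,85],[30,36,0,5,85],[30,35,0,5,85]]]'
python3 - <<'E'
from h import *
c=cam('wrist','pics/w1.png'); print(monitor.get_obs()['eef_pos'])
for d in spotter.tip_of('wrist','thin_cell_1'): print(d['confidence'],w(c,d['at']).round(4))
print(c['o'],px(c,(.4685,-.2405,.065)))
E
```

```text
time_s: 1.85
eef_pos: [0.4695, -0.2394, 0.2055]
eef_rot: [0.0, 0.79, 0.613, 0.0]
wrist_force: [0.4, -0.9, 0.2]
opening: 0.995
[ 0.47219908 -0.23529438  0.20557603]
0.72 [ 0.4699 -0.2388  0.0038]
[ 0.4893206  -0.1618965   0.37513928] [261.74713727 171.14504604]
```

View pics/w1.png

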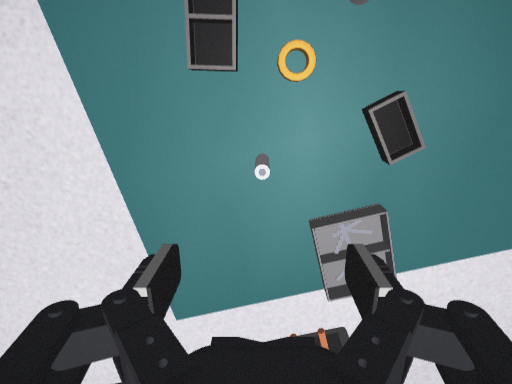

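The wrist picture shows the thin cell's top at (262,172), against a predicted (262,171), so the estimate holds. Descending.

```bash
python3 -m pendant '[[[0,0,0,0,85],[0,0,-40,0,85],[0,0,-40,0,85],[0,0,-40,0,85],[0,0,-35,0,85],[0,0,-20,0,85],[0,0,0,0,40],[0,0,0,0,20]]]'
python3 -m pendant '[[[0,0,0,0,0],[0,0,0,0,0],[0,0,0,0,0],[0,0,0,0,0]]]'
```

```text
time_s: 2.95
eef_pos: [0.4687, -0.2419, 0.0312]
eef_rot: [0.001, 0.792, 0.611, 0.0]
wrist_force: [1.4, 0.1, 0.2]
opening: 0.596
time_s: 3.45
eef_pos: [0.4694, -0.2413, 0.0316]
eef_rot: [0.001, 0.791, 0.612, 0.0]
wrist_force: [-1.2, 0.1, 6.2]
opening: 0.163
```

```bash
python3 -m pendant '[[[0,0,0,0,0],[0,0,15,0,0],[0,0,30,0,0],[0,0,30,0,0],[0,0,10,0,0],[0,0,0,0,0]]]'
python3 -m pendant '[[[-1,20,0,0,0],[-2,40,0,0,0],[-2,50,0,0,0],[-2,50,0,0,0],[-2,50,0,0,0],[-2,46,0,0,0],[-1,30,0,0,0],[-1,10,0,0,0]]]'
python3 -m pendant '[[[0,0,0,0,0],[0,0,0,0,0]]]'
python3 - <<'E'
from h import *
c=cam('wrist','pics/w2.png'); 
for a in (1,-1): print(px(c,(.4605+a*.0049,.0735+a*.0184,.004)))
for d in spotter.tip_of('wrist','thin_carrier'): print(d['confidence'],w(c,d['at']).round(4))
E
```

```text
time_s: 4.2
eef_pos: [0.4689, -0.2408, 0.1159]
eef_rot: [0.001, 0.791, 0.612, 0.0]
wrist_force: [0.6, -0.5, -0.3]
opening: 0.163
time_s: 5.2
eef_pos: [0.4536, 0.0579, 0.114]
eef_rot: [-0.001, 0.79, 0.613, -0.001]
wrist_force: [-0.1, 0.0, -0.5]
opening: 0.159
time_s: 5.45
eef_pos: [0.4554, 0.0547, 0.115]
eef_rot: [-0.0, 0.791, 0.611, -0.0]
wrist_force: [0.2, -0.5, -0.1]
opening: 0.158
[262.80315576 138.97689268]
[262.5950109  176.91029229]
0.74 [0.4619 0.0777 0.0031]
```

View pics/w2.png

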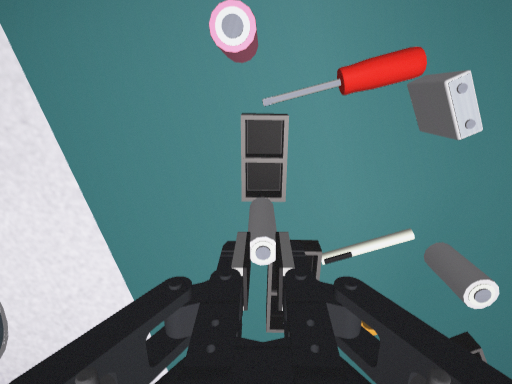

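Bays at (265,138) and (264,178), which is 2 px right of my prediction, so I'll shift +2 mm in x and lower.

```bash
python3 -m pendant '[[[2,-1,-20,0,0],[0,0,-30,0,0],[0,0,-20,0,0],[0,0,-8,0,0],[0,0,-1,0,0],[0,0,-1,0,0],[0,0,0,0,0]]]'
python3 -m pendant '[[[0,0,-1,0,0],[0,0,0,0,0]]]'
```

```text
time_s: 6.42
eef_pos: [0.4581, 0.0543, 0.0359]
eef_rot: [0.0, 0.791, 0.612, 0.0]
wrist_force: [0.1, -0.4, -0.4]
opening: 0.159
time_s: 6.68
eef_pos: [0.4587, 0.0543, 0.0356]
eef_rot: [0.001, 0.791, 0.612, 0.001]
wrist_force: [-1.4, -0.1, 7.9]
opening: 0.158
```

```bash
python3 -m pendant '[[[0,0,0,0,25],[0,0,0,0,40],[0,0,0,0,50],[0,0,0,0,60],[0,0,30,0,60],[0,0,40,0,85],[0,0,40,0,85],[0,0,20,0,85]]]'
python3 - <<'E'
from h import *
c=cam('wrist','pics/w3.png'); print(px(c,(.4575,.0546,.069)),px(c,(.6285,.236,.065)))
E
```

```text
time_s: 7.68
eef_pos: [0.4587, 0.0543, 0.1667]
eef_rot: [0.001, 0.791, 0.612, 0.001]
wrist_force: [-0.1, 0.2, -0.4]
opening: 0.997
[260.80063334 181.10905078] [ 421.62820703 -102.67422255]
```

View pics/w3.png

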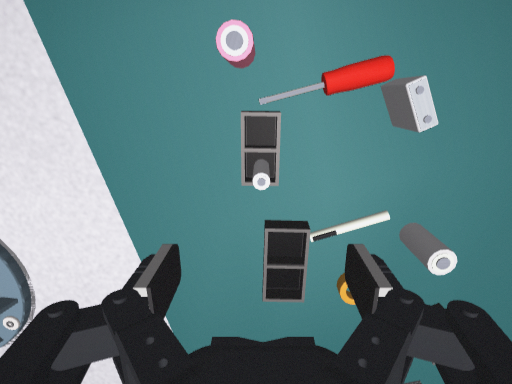

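```bash
python3 -m pendant '[[[21,22,0,0,85],[21,23,0,0,85],[22,23,0,0,85],[22,23,0,0,85],[22,23,0,0,85],[21,23,0,0,85],[21,23,0,0,85],[21,22,0,0,85]]]'
python3 -m pendant '[[[0,0,0,0,85],[0,0,0,0,85]]]'
python3 - <<'E'
from h import *
c=cam('wrist','pics/w4.png'); print(monitor.get_obs()['eef_pos'],px(c,(.6285,.236,.065)))
for t in('thin_cell_1','thick_cell_1'):
  for d in spotter.tip_of('wrist',t): P=w(c,d['at']);print(t,d['confidence'],P.round(4),px(c,P))
h=cv2.cvtColor(c['img'],cv2.COLOR_RGB2HSV); u,v=px(c,(.6285,.236,.065)).astype(int)
m=((h[...,2]>150)&(h[...,1]<60)).astype(np.uint8)[v-25:v+25,u-25:u+25]; ys,xs=m.nonzero(); cu,cv=(xs.min()+xs.max())/2+u-25,(ys.min()+ys.max())/2+v-25; print(cu,cv,np.ptp(xs),np.ptp(ys),ray(c,cu,cv,.065))
E
```

```text
time_s: 8.72
eef_pos: [0.6287, 0.2371, 0.1628]
eef_rot: [-0.0, 0.791, 0.612, -0.001]
wrist_force: [-0.2, 0.1, 0.6]
opening: 0.997
time_s: 8.98
eef_pos: [0.6277, 0.2359, 0.1631]
eef_rot: [-0.0, 0.791, 0.612, -0.001]
wrist_force: [-0.6, 0.6, -0.2]
opening: 0.992
[0.62776697 0.23575914 0.16347021] [263.40001746 180.65018255]
thin_cell_1 0.92 [ 0.6237  0.2372 -0.0017] [259.16616704 164.52887072]
thin_cell_1 0.72 [0.4573 0.0579 0.01  ] [175.6526324  318.76758334]
thick_cell_1 0.93 [ 0.4565  0.2503 -0.0025] [123.97874064 187.86395332]
thick_cell_1 0.76 [ 0.4679  0.1821 -0.0005] [152.54926045 235.19779788]
thick_cell_1 0.73 [0.4623 0.3161 0.0043] [102.79116173 134.79958914]
263.0 179.5 18 17 [0.62841652 0.23721703 0.065     ]
```

```bash
python3 -m pendant '[[[0,1,-35,0,85],[0,0,-40,0,85],[0,0,-39,0,85],[0,0,-20,0,85],[0,0,0,0,60],[0,0,0,0,30],[0,0,0,0,0],[0,0,0,0,0]]]'
python3 -m pendant '[[[0,0,0,0,0],[0,0,0,0,0],[0,0,0,0,0],[0,0,15,0,0],[0,0,30,0,0],[0,0,30,0,0],[0,0,10,0,0]]]'
```

```text
time_s: 10.12
eef_pos: [0.6297, 0.2377, 0.0321]
eef_rot: [0.001, 0.791, 0.612, 0.001]
wrist_force: [0.3, 0.8, 4.8]
opening: 0.159
time_s: 11.0
eef_pos: [0.6301, 0.2377, 0.1185]
eef_rot: [0.001, 0.791, 0.612, 0.002]
wrist_force: [0.7, 0.3, -0.8]
opening: 0.157
```

```bash
python3 -m pendant '[[[-12,-10,0,0,0],[-22,-20,0,0,0],[-26,-24,0,0,0],[-26,-24,0,0,0],[-26,-24,0,0,0],[-24,-22,0,0,0],[-16,-14,0,0,0],[-9,-8,0,0,0]]]'
python3 -m pendant '[[[0,0,0,0,0],[0,0,-20,0,0],[0,0,-30,0,0],[0,0,-20,0,0],[0,0,-8,0,0],[0,0,-1,0,0],[0,0,-1,0,0],[0,0,0,0,0]]]'
python3 -m pendant '[[[0,0,-1,0,0],[0,0,0,0,0]]]'
```

```text
time_s: 12.0
eef_pos: [0.4665, 0.0908, 0.1149]
eef_rot: [-0.0, 0.791, 0.611, -0.0]
wrist_force: [0.4, -0.4, -0.8]
opening: 0.16
time_s: 13.0
eef_pos: [0.4684, 0.0915, 0.0362]
eef_rot: [0.0, 0.791, 0.612, 0.001]
wrist_force: [-0.1, 0.1, 4.1]
opening: 0.155
time_s: 13.25
eef_pos: [0.469, 0.0915, 0.036]
eef_rot: [0.001, 0.791, 0.612, 0.001]
wrist_force: [-3.5, 0.7, 11.2]
opening: 0.161
```

```bash
python3 -m pendant '[[[0,0,0,0,25],[0,0,0,0,40],[0,0,0,0,50],[0,0,0,0,60],[0,0,30,0,60],[0,0,40,0,85],[0,0,40,0,85],[0,0,20,0,85]]]'
python3 -m pendant '[[[0,10,0,0,85],[-2,25,0,0,85],[-2,30,0,0,85],[-2,30,0,0,85],[-2,30,0,0,85],[-1,24,0,0,85],[0,10,0,0,85],[0,0,0,0,85]]]'
python3 - <<'E'
from h import *
c=cam('wrist','pics/w5.png'); print(monitor.get_obs()['eef_pos'],px(c,(.4583,.25,.07)))
h=cv2.cvtColor(c['img'],cv2.COLOR_RGB2HSV); u,v=px(c,(.4583,.25,.07)).astype(int)
m=((h[...,2]>150)&(h[...,1]<60)).astype(np.uint8)[v-30:v+30,u-30:u+30]; ys,xs=m.nonzero(); cu,cv=(xs.min()+xs.max())/2+u-30,(ys.min()+ys.max())/2+v-30; print(cu,cv,np.ptp(xs),np.ptp(ys),ray(c,cu,cv,.07))
E
```

```text
time_s: 14.25
eef_pos: [0.4687, 0.0913, 0.1667]
eef_rot: [0.001, 0.791, 0.612, 0.001]
wrist_force: [0.3, -0.5, -0.3]
opening: 0.998
time_s: 15.25
eef_pos: [0.4579, 0.2506, 0.1632]
eef_rot: [-0.0, 0.791, 0.612, -0.001]
wrist_force: [-0.0, 0.1, 0.6]
opening: 1.0
[0.45813239 0.25011479 0.16347402] [263.17885401 182.88228542]
262.0 182.5 32 31 [0.45731041 0.25064793 0.07      ]
```

View pics/w5.png

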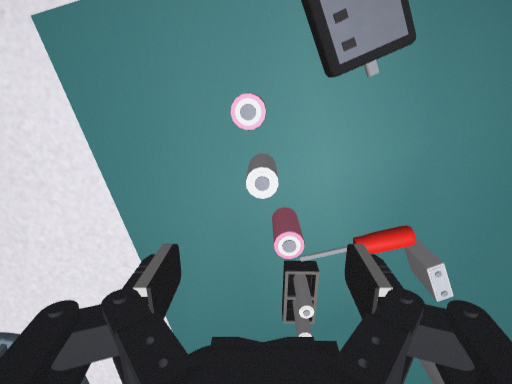

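Grey thick cell at (262,183), pink neighbours at (248,111) and (288,245); the jaws close across the row, so they stay clear. Both thin cells stand in their bays.

```bash
python3 -m pendant '[[[0,0,-35,0,85],[0,0,-40,0,85],[0,0,-39,0,85],[0,0,-20,0,85],[0,0,0,0,60],[0,0,0,0,40],[0,0,0,0,20],[0,0,0,0,20]]]'
python3 -m pendant '[[[0,0,0,0,0],[0,0,0,0,0],[0,0,0,0,0],[0,0,15,0,0],[0,0,30,0,0],[0,0,35,0,0],[0,0,30,0,0],[0,0,10,0,0]]]'
```

```text
time_s: 16.3
eef_pos: [0.4598, 0.2508, 0.032]
eef_rot: [0.0, 0.791, 0.612, 0.001]
wrist_force: [-0.7, -0.2, 4.7]
opening: 0.341
time_s: 17.3
eef_pos: [0.4599, 0.2508, 0.1532]
eef_rot: [0.001, 0.791, 0.612, 0.002]
wrist_force: [-0.1, 0.5, -1.4]
opening: 0.343
```

```bash
python3 -m pendant '[[[0,-17,0,0,0],[0,-40,0,0,0],[0,-50,0,0,0],[0,-50,0,0,0],[1,-50,0,0,0],[1,-46,0,0,0],[1,-32,0,0,0],[0,-12,0,0,0]]]'
python3 -m pendant '[[[0,0,0,0,0],[0,0,0,0,0]]]'
python3 - <<'E'
from h import *
c=cam('wrist','pics/w6.png'); print(monitor.get_obs()['eef_pos'])
for a in (1,-1): print(px(c,(.4555+a*.0065,-.0705+a*.0241,.004)))
for d in spotter.tip_of('wrist','thick_carrier'): print(d['confidence'],w(c,d['at']).round(4))
E
```

```text
time_s: 18.3
eef_pos: [0.4601, -0.0486, 0.1487]
eef_rot: [-0.001, 0.792, 0.61, -0.001]
wrist_force: [-0.1, 0.3, -1.1]
opening: 0.338
time_s: 18.55
eef_pos: [0.461, -0.0457, 0.1497]
eef_rot: [-0.001, 0.791, 0.612, -0.0]
wrist_force: [0.3, 0.2, -1.6]
opening: 0.344
[ 0.46122894 -0.04557597  0.14990225]
[263.56253805 169.28100737]
[263.10091546 210.47269883]
0.9 [ 0.4538 -0.0715  0.0026]
```

View pics/w6.png

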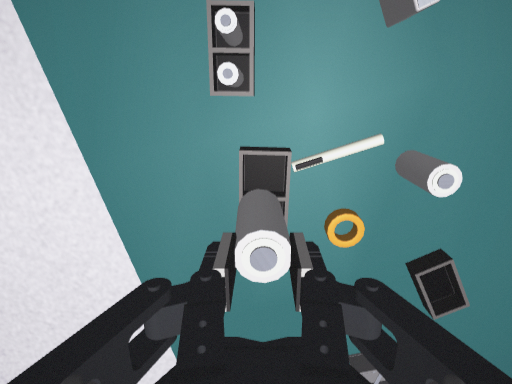

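```bash
python3 - <<'E'
from h import *
c=cam('wrist')
t=np.radians(75);ex=np.array([np.sin(t),-np.cos(t)]);ey=np.array([np.cos(t),np.sin(t)])
for a,b in((-27,52),(27,52),(-27,2),(27,2)): print(a,b,px(c,(*(np.array([.4555,-.0705])+(a*ex+b*ey)/1000),.025)).round(1))
cv2.imwrite('pics/c6.png',cv2.resize(c['img'][130:230,215:315,::-1],None,fx=5,fy=5))
E
```

```text
-27 52 [237.2 148.6]
27 52 [289.8 149.1]
-27 2 [238.  194.6]
27 2 [288. 195.]
```

View pics/c6.png

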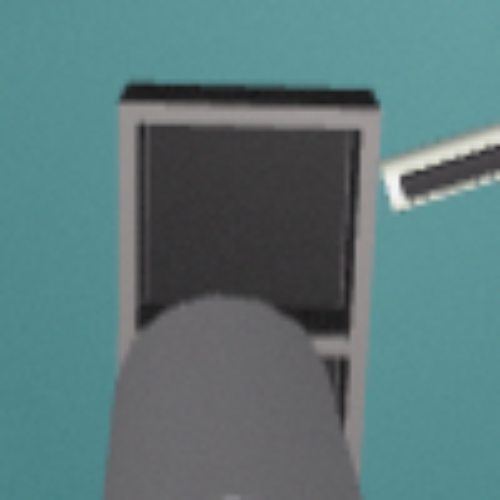

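```bash
python3 -m pendant '[[[1,-2,-20,0,0],[0,0,-30,0,0],[0,0,-30,0,0],[0,0,-24,0,0],[0,0,-10,0,0],[0,0,-1,0,0],[0,0,0,0,0]]]'
python3 -m pendant '[[[0,0,-1,0,0],[0,0,0,0,0]]]'
```

```text
time_s: 19.58
eef_pos: [0.462, -0.0479, 0.0361]
eef_rot: [-0.001, 0.791, 0.612, -0.001]
wrist_force: [-4.0, 2.1, 5.4]
opening: 0.339
time_s: 19.82
eef_pos: [0.4621, -0.0479, 0.0359]
eef_rot: [-0.001, 0.791, 0.612, -0.001]
wrist_force: [-8.9, 1.8, 16.3]
opening: 0.345
```

```bash
python3 -m pendant '[[[0,0,0,0,38],[0,0,0,0,50],[0,0,0,0,60],[0,0,0,0,70],[0,0,30,0,70],[0,0,40,0,85],[0,0,40,0,85],[0,0,20,0,85]]]'
python3 -m pendant '[[[10,-2,0,0,85],[25,-5,0,0,85],[30,-6,0,0,85],[30,-6,0,0,85],[30,-6,0,0,85],[24,-5,0,0,85],[10,-2,0,0,85],[0,0,0,0,85]]]'
python3 - <<'E'
from h import *
c=cam('wrist','pics/w7.png'); print(monitor.get_obs()['eef_pos'],px(c,(.622,-.081,.07)))
h=cv2.cvtColor(c['img'],cv2.COLOR_RGB2HSV); u,v=px(c,(.622,-.081,.07)).astype(int)
m=((h[...,2]>150)&(h[...,1]<60)).astype(np.uint8)[v-30:v+30,u-30:u+30]; ys,xs=m.nonzero(); cu,cv=(xs.min()+xs.max())/2+u-30,(ys.min()+ys.max())/2+v-30; print(cu,cv,np.ptp(xs),np.ptp(ys),ray(c,cu,cv,.07))
E
```

```text
time_s: 20.82
eef_pos: [0.4637, -0.049, 0.1667]
eef_rot: [0.001, 0.791, 0.612, 0.001]
wrist_force: [0.5, -0.3, 0.1]
opening: 0.995
time_s: 21.82
eef_pos: [0.6212, -0.0805, 0.1627]
eef_rot: [-0.001, 0.791, 0.612, -0.001]
wrist_force: [-0.3, 0.3, 0.6]
opening: 0.993
[ 0.62080949 -0.08037102  0.16307254] [263.59136482 182.88956686]
263.0 182.5 32 31 [ 0.62155391 -0.0804853   0.07      ]
```

View pics/w7.png

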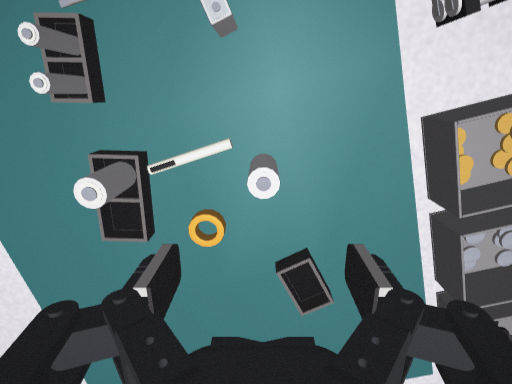

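The thick cell at (263,183) lies under the tool, and the first thick cell stands in its bay.

```bash
python3 -m pendant '[[[0,0,-35,0,85],[0,0,-40,0,85],[0,0,-39,0,85],[0,0,-20,0,85],[0,0,0,0,60],[0,0,0,0,40],[0,0,0,0,20],[0,0,0,0,20]]]'
python3 -m pendant '[[[0,0,0,0,0],[0,0,0,0,0],[0,0,0,0,0],[0,0,15,0,0],[0,0,30,0,0],[0,0,35,0,0],[0,0,30,0,0],[0,0,10,0,0]]]'
python3 -m pendant '[[[-10,-1,0,0,0],[-25,-2,0,0,0],[-32,-3,0,0,0],[-32,-3,0,0,0],[-32,-3,0,0,0],[-25,-2,0,0,0],[-12,-1,0,0,0],[-4,-1,0,0,0]]]'
python3 -m pendant '[[[0,0,0,0,0],[0,0,0,0,0]]]'
```

```text
time_s: 22.88
eef_pos: [0.623, -0.081, 0.0326]
eef_rot: [0.001, 0.791, 0.612, 0.001]
wrist_force: [-2.5, 0.5, 5.9]
opening: 0.345
time_s: 23.88
eef_pos: [0.6232, -0.0811, 0.1538]
eef_rot: [0.002, 0.791, 0.612, 0.001]
wrist_force: [-0.3, -0.4, -1.2]
opening: 0.341
time_s: 24.88
eef_pos: [0.4488, -0.0965, 0.1496]
eef_rot: [-0.0, 0.791, 0.612, -0.0]
wrist_force: [-0.1, 0.4, -1.4]
opening: 0.334
time_s: 25.12
eef_pos: [0.4502, -0.0967, 0.1503]
eef_rot: [0.0, 0.791, 0.612, 0.0]
wrist_force: [0.6, 0.4, -2.4]
opening: 0.34
```

```bash
python3 -m pendant '[[[0,0,-20,0,0],[0,0,-30,0,0],[0,0,-30,0,0],[0,0,-24,0,0],[0,0,-10,0,0],[0,0,-1,0,0],[0,0,0,0,0]]]'
python3 -m pendant '[[[0,0,-1,0,0],[0,0,0,0,0]]]'
```

```text
time_s: 26.0
eef_pos: [0.4493, -0.0964, 0.0367]
eef_rot: [-0.001, 0.791, 0.612, -0.001]
wrist_force: [-7.6, 2.7, 13.9]
opening: 0.338
time_s: 26.25
eef_pos: [0.4495, -0.0965, 0.0366]
eef_rot: [-0.001, 0.791, 0.612, -0.001]
wrist_force: [-10.8, 4.1, 24.0]
opening: 0.341
```

```bash
python3 -m pendant '[[[0,0,0,0,38],[0,0,0,0,50],[0,0,0,0,60],[0,0,0,0,70],[0,0,30,0,70],[0,0,40,0,85],[0,0,40,0,85],[0,0,20,0,85]]]'
python3 -m pendant '[[[12,13,0,3,85],[25,27,0,3.5,85],[28,30,0,3.5,85],[28,30,0,3.5,85],[28,30,0,3.5,85],[25,27,0,3.5,85],[16,18,0,3,85],[8,9,0,1,85]]]'
python3 -m pendant '[[[0,0,0,0,85],[0,0,0,0,85]]]'
python3 - <<'E'
from h import *
c=cam('wrist','pics/w8.png'); o=monitor.get_obs();print(o['eef_pos'],np.degrees(2*np.arctan2(o['eef_rot'][2],o['eef_rot'][1]))-90)
h=cv2.cvtColor(c['img'],cv2.COLOR_RGB2HSV); u,v=px(c,(.6195,.0875,.06)).astype(int)
m=((h[...,2]>150)&(h[...,1]<60)).astype(np.uint8)[v-40:v+40,u-40:u+40]
k=max(cv2.findContours(cv2.morphologyEx(m,cv2.MORPH_CLOSE,np.ones((5,5))),0,2)[0],key=cv2.contourArea)[:,0]
print(cv2.minAreaRect(np.array([ray(c,a+u-40,b+v-40,.06)[:2]*1000 for a,b in k],np.float32)))
E
```

```text
time_s: 27.25
eef_pos: [0.4506, -0.0971, 0.1667]
eef_rot: [0.002, 0.791, 0.612, 0.001]
wrist_force: [0.6, 0.2, -0.3]
opening: 0.991
time_s: 28.25
eef_pos: [0.6199, 0.0883, 0.1637]
eef_rot: [-0.0, 0.643, 0.766, -0.0]
wrist_force: [-0.6, -0.3, 0.0]
opening: 0.993
time_s: 28.5
eef_pos: [0.619, 0.0867, 0.1641]
eef_rot: [-0.0, 0.644, 0.765, -0.0]
wrist_force: [0.0, 0.2, -0.1]
opening: 0.995
[0.61910673 0.0866013  0.16428677] 9.850294769616056
((618.89013671875, 86.29708862304688), (19.216533660888672, 47.23109436035156), 9.862326622009277)
```

View pics/w8.png

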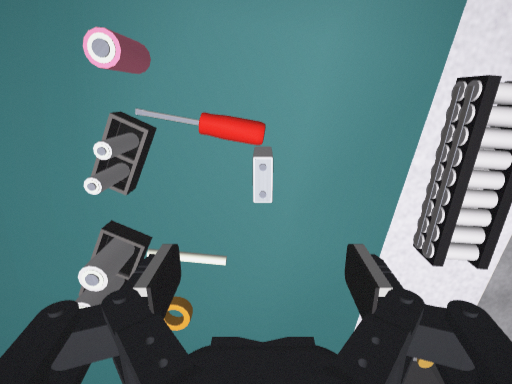

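The flat cell is at (263,176) with yaw 9.9°, aligned with the jaws. I'll grip and lift it, then move to its carrier.

```bash
python3 -m pendant '[[[-1,-1,-35,0,85],[0,0,-40,0,85],[0,0,-40,0,85],[0,0,-22,0,85],[0,0,0,0,60],[0,0,0,0,40],[0,0,0,0,10],[0,0,0,0,0]]]'
python3 -m pendant '[[[0,0,0,0,0],[0,0,0,0,0],[0,0,0,0,0],[0,0,15,0,0],[0,0,30,0,0],[0,0,35,0,0],[0,0,30,0,0],[0,0,10,0,0]]]'
python3 -m pendant '[[[0,-15,0,0,0],[1,-40,0,0,0],[3,-50,0,0,0],[3,-55,0,0,0],[3,-55,0,1,0],[3,-50,0,1,0],[2,-40,0,1,0],[1,-20,0,0,0]]]'
python3 -m pendant '[[[0,0,0,0,0],[0,0,0,0,0]]]'
python3 - <<'E'
from h import *
c=cam('wrist','pics/w9.png'); o=monitor.get_obs();print(o['eef_pos'],np.degrees(2*np.arctan2(o['eef_rot'][2],o['eef_rot'][1]))-90)
t=np.radians(103.2);ex=np.array([np.sin(t),-np.cos(t)]);ey=np.array([np.cos(t),np.sin(t)])
for a,b in((-23,37),(23,37),(23,-37),(-23,-37)): print(a,b,px(c,(*(np.array([.6345,-.239])+(a*ex+b*ey)/1000),.025)).round(1))
for d in spotter.tip_of('wrist','flat_carrier'): print(d['confidence'],w(c,d['at']).round(4))
cv2.imwrite('pics/c9.png',cv2.resize(c['img'][90:290,160:360,::-1],None,fx=3,fy=3))
E
```

```text
time_s: 29.55
eef_pos: [0.6198, 0.0863, 0.0291]
eef_rot: [0.001, 0.643, 0.766, 0.001]
wrist_force: [-0.5, 0.4, 3.0]
opening: 0.208
time_s: 30.55
eef_pos: [0.62, 0.0864, 0.1504]
eef_rot: [0.002, 0.643, 0.766, 0.001]
wrist_force: [0.5, -1.1, -2.3]
opening: 0.204
time_s: 31.55
eef_pos: [0.6329, -0.2413, 0.145]
eef_rot: [-0.002, 0.624, 0.781, -0.0]
wrist_force: [-0.8, 0.2, -1.5]
opening: 0.208
time_s: 31.8
eef_pos: [0.6342, -0.237, 0.1465]
eef_rot: [-0.001, 0.623, 0.782, 0.0]
wrist_force: [0.1, 0.8, -1.2]
opening: 0.202
[ 0.63450237 -0.23680918  0.1469012 ] 13.007240536497022
-23 37 [239.5 141.2]
23 37 [285.3 141. ]
23 -37 [283.9 209.4]
-23 -37 [241.5 209.5]
0.83 [ 0.6333 -0.2419 -0.0021]
```

View pics/c9.png

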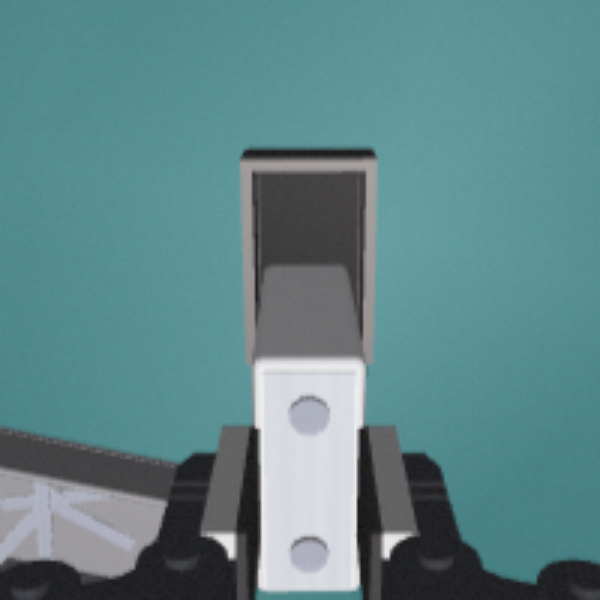

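```bash
python3 -m pendant '[[[1,-2,-20,0,0],[0,0,-30,0,0],[0,0,-30,0,0],[0,0,-24,0,0],[0,0,-10,0,0],[0,0,-1,0,0],[0,0,0,0,0]]]'
python3 -m pendant '[[[0,0,-1,0,0],[0,0,0,0,0]]]'
```

```text
time_s: 32.78
eef_pos: [0.6358, -0.2398, 0.0332]
eef_rot: [-0.0, 0.623, 0.782, 0.0]
wrist_force: [-4.6, 2.5, 6.7]
opening: 0.208
time_s: 33.02
eef_pos: [0.6359, -0.2398, 0.0332]
eef_rot: [0.0, 0.623, 0.782, 0.0]
wrist_force: [-4.6, 3.3, 11.3]
opening: 0.208
```

On the floor: 33.2 mm against 29.1 at the pick. I'll release, retreat and check.

```bash
python3 -m pendant '[[[0,0,0,0,26],[0,0,0,0,40],[0,0,0,0,50],[0,0,0,0,60],[0,0,30,0,60],[0,0,40,0,85],[0,0,40,0,85],[0,0,40,0,85]]]'
python3 -m pendant '[[[-30,-20,10,0,85],[-40,-30,0,0,85],[-40,-30,0,0,85],[-40,-30,0,0,85],[-40,-30,0,0,85],[-20,-10,0,0,85],[0,0,0,0,85],[0,0,0,0,85]]]'
python3 - <<'E'
from h import *
a=cam('side')['img'][90:300,130:400,::-1]; c=cam('top'); b=c['img'][110:250,80:430,::-1]
for n in('thin_cell_1','thick_cell_1','flat_cell','tester'):
  for d in spotter.tip_of('top',n): print(n,round(d['confidence'],2),w(c,d['at']).round(3))
A=cv2.resize(a,None,fx=1.35,fy=1.35,interpolation=2);B=cv2.resize(b,(750,300),interpolation=2)
o=np.zeros((A.shape[0]+300,750,3),np.uint8);o[:A.shape[0],:A.shape[1]]=A;o[A.shape[0]:]=B;cv2.imwrite('pics/f.png',o)
E
```

```text
time_s: 34.02
eef_pos: [0.6355, -0.2406, 0.1824]
eef_rot: [-0.0, 0.623, 0.782, -0.0]
wrist_force: [0.4, 0.1, 0.7]
opening: 0.997
time_s: 35.02
eef_pos: [0.4261, -0.3904, 0.1913]
eef_rot: [0.0, 0.623, 0.782, 0.0]
wrist_force: [0.5, -0.1, 0.5]
opening: 0.993
thin_cell_1 0.52 [0.466 0.088 0.005]
thin_cell_1 0.41 [ 0.459  0.052 -0.   ]
thick_cell_1 0.73 [ 0.462 -0.048  0.007]
thick_cell_1 0.68 [ 0.449 -0.097  0.006]
thick_cell_1 0.67 [ 0.465  0.316 -0.   ]
thick_cell_1 0.63 [ 0.468  0.174 -0.002]
flat_cell 0.58 [ 0.639 -0.236  0.001]
tester 0.69 [0.576 0.413 0.003]
tester 0.54 [ 0.455 -0.073 -0.002]
```

View pics/f.png

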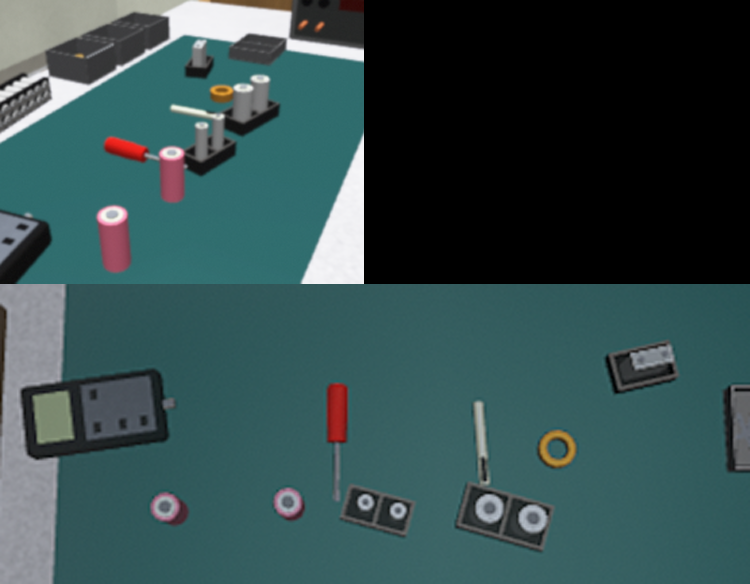

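The final picture shows all five cells upright in their bays: thin at (366,503) and (398,511), thick at (489,508) and (533,518), flat at (652,356). The tester and pink cells have not moved, and the arm is clear. Handing in.

```bash
python3 -c "
from bench import order; print(order.hand_in())"
```

```text
the job is handed in; nothing more can be done
None
```

All five cells are in their carriers and the job is handed in; the arm used about 35 s of the 125 s allowed. The two thin cells, the two grey thick cells and the flat cell each stand upright in their own bay.

- **Placing:** each cell met the bay floor about 4 mm above its pick height, which matches the floor thickness. The highest wrist force I read was about 26 N.
- **Final check:** the last side and top pictures show all five upright. The detections put the cells within about 5 mm of their bay centres. The tester and the pink look-alikes are where they were, within the detector's accuracy.
- **Disagreements:** the networks were wrong in a few low-to-middling detections, such as calling the filled thick carrier a tester. I set those aside after comparing them with the picture. No check failed.

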